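Centre the jar on the magnetic stirrer and start it

ROBOT

A 6-joint arm with a two-finger parallel gripper is mounted at the origin on the work surface. World frame = base frame: x ahead of the robot, y to its left, z up, the work surface at z = 0. Lengths are in m, angles in degrees, forces in N, time in s.
With the tool pointing down it reaches from about 0.25 to 0.725 m from the base axis. Payload 9.7 kg.
Tool frame: the origin (TCP) lies between the finger pads; the fingertips stand 17 mm ahead of it and the grasp point (between the pads) lies 2 mm behind it; z points along the fingers, y is the direction in which the jaws open and shut (so a half turn about z gives the same grasp; the last joint's range is limited). The gripper opens to 85 mm and grips with 20 to 120 N. Pads are 22 mm wide; open, the fingers measure 114 mm over their backs; the gripper's body (76 mm by 85 mm) begins 54 mm behind the grasp point. The pads swing forward as they close: fully open they stand 13 mm farther back than shut.
Start: joints at [66.177, 4.979, 10.078, 95.1, 0, 90], TCP at [0.222, 0.503, 0.248] pointing down, gripper open.
Joint ranges: [-179.16, 179.16], [-48.56, 103.87], [-65.8, 70.77], [-126.05, 130.52], [-82.76, 87.17], [-180, 180]. Speed limits (degrees/s): [127.2, 127.2, 147.25, 180, 180, 180].

INTERFACE

Orientations are given as [roll, pitch, yaw] about the fixed x, y, z axes, in that order (R = Rz(yaw) Ry(pitch) Rx(roll)).
In Python, from workcell import monitor, cams, order gives the robot as it stands. The module is installed in compiled form; this text tells all that it offers.
- The arm moves only by the shell command python3 -m handwheel 'ROWS' [OPENING] [FORCE]. ROWS is JSON, a list of rows, each a list of 6 numbers: the shift along the tool's x, y, z in m, then the turn, a rotation vector about the tool's x, y, z in degrees. In form: [[tx, ty, tz, wx, wy, wz], ...]. A call has exactly 8 rows; each row shifts and turns the commanded pose from where the row before left it, along the tool's axes as they then stand; what a row does not reach is not made up. A row lasts 1/12 s, in which the tool goes at most 41.7 mm and 7.16 degrees, less where a joint would pass 70% of its speed; a pose out of reach is approached as far as the arm can. A call is refused whole if a number of a shift passes 0.0417 or a number of a turn 7.16, either way. A call with a gripper value outside its range is refused whole. OPENING is the opening, from -1 (shut) to 1 (fully open), set as the call begins (- or left out, the last holds). The fingers move at their own pace and stop on an object; FORCE is the grip in N (left out, the last holds). Time passes only in rows, so rows that do not move let the fingers close, or fill a call up. It gives the time, the measured TCP pose, the force and the opening at its end, in the units of the state.
- monitor.get_obs(): the state, without advancing time (a new reading comes with each control period).
- cams.camera(name): name is "side" or "top"; returns a dict with "img" (384x512x3 uint8, red, green, blue), "depth" (384x512 float32, m along the optical axis (not along the pixel's ray), 0 where there is no reading), "fx", "fy", "cx", "cy" (pixels), "rvec" (rotation vector, rad) and "tvec" (3), from world to camera coordinates, as OpenCV has them. Camera axes: x right, y down, z forward; pixel columns grow to the right and rows downward; lengths in m; the calibration is good to about 2 mm. A picture is of the moment at which its call begins.
- order.job_done(): hands the job in, once; it reports no verdict.
The state is a dict: "time": time; "q": joint angles; "qd": joint speeds; "joint_efforts": joint torques, N m; "ee_pos": TCP position; "tcp_rot": TCP orientation; "wrist_force": force on the tool from outside, world axes, zero at the start; "torque": the same for the moment, N m; "opening": finger opening in m.
Only numpy, scipy, OpenCV 4.12 (cv2) and the standard library are available. Lean on these libraries where they do the work, as an engineer would, in place of code of your own. Each camera call takes 0.05 s, during which the arm holds its last target. There are 200 camera calls.

TASK

Push the amber jar across the plate of the magnetic stirrer until its foot stands wholly inside the printed ring, then press the green start key down and let it come back up. Only push the jar with the fingertips: do not lift or tip it. Leave the speed dial as it is set and everything else on the bench where it stands.

Things in the scene. Friction and masses are not known exactly. Their poses are not given: they have to be found in the camera images.
- stirrer: Magnetic stirrer, fixed to the bench. Origin on the bench under the middle of its grey housing (230 mm along x, 160 along y). x points from the control panel (front, x -115 to -45 mm) to the plate, y left seen from the front, z up. White square plate: 156 mm, flat, face 70 mm above the bench, centred at x = +35 mm, y = 0. The panel slopes from 60 mm high at the plate to 40 mm at the front.
- ring_center (a point): Centre of the blue ring printed on the stirrer's plate, at plate height (70 mm above the bench). The ring line runs from 46 mm to 48 mm radius. Its axes are the stirrer's.
- jar_center (a point): Centre (39 mm above its underside) of the squat round amber jar with a white label and a blue screw lid, standing on the stirrer's plate off the ring's centre. 76 mm across up to 54 mm above its foot; lid 69 mm across, from 60 to 78 mm (its top). 0.2 to 0.45 kg. It slides on the plate when pushed low, and may tip if pushed high.
- key_top (a point): Middle of the top of the round green start key (24 mm across), on the right of the sloping front panel, 8 mm proud of the panel, about 58 mm above the bench. Its z axis is the normal of the panel: up and a little to the front. No other control stands within 70 mm of its centre.
- start_key (a joint): How far the start key is pressed, in m: 0 is up, 0.004 is fully down (about 4.4 N); it springs back when let go.
- dial_mark (a point): Outer end of the white pointer line on the black speed dial (40 mm across, 17 mm high, on the left of the front panel, 95 mm from the start key). The dial turns freely when brushed.
- bottle_mid (a point): Bystander: clear 500 ml laboratory bottle with a blue cap, 86 mm across, 176 mm high. The point is its centre, 88 mm above its underside.
- flask_mid (a point): Bystander: clear conical flask with a stopper, 85 mm across its foot, 158 mm high with the stopper. The point is its centre, 71 mm above its underside.
- beaker_mid (a point): Bystander: clear beaker, 86 mm across, 118 mm high. The point is its centre, 59 mm above its underside.
- tipbox_mid (a point): Bystander: blue pipette-tip box, 120 x 83 mm, 56 mm high. The point is its centre, 28 mm above its underside.
- vial_mid (a point): Bystander: small amber vial with a white cap, 27 mm across, 52 mm high. The point is its centre, 26 mm above its underside.
- vial2_mid (a point): Bystander: second small amber vial, same as the first. The point is its centre, 26 mm above its underside.
- timer_mid (a point): Bystander: flat white bench timer, 60 x 68 mm, 16 mm high. The point is its centre, 8 mm above its underside.
- jar: The same jar; origin at the centre of its underside, z up.
Not all that is in view belongs to the job. Of the things like the jar, leave any that is yellow; of the rest the smaller one is meant.

How it is judged (in metres and radians):
On the way, in this order (a step that is already met when the one before it is completed fails the run):
1. the jar stands inside the ring: its axis within 8 mm of the ring's centre, at rest (horizontal distance between jar_center and ring_center below 0.008 m and linear speed of jar below 0.01 m/s), for 0.2 s.
2. the start key is pressed at least 3 mm down with the jar inside the ring (value of joint start_key above 0.003 m and horizontal distance between jar_center and ring_center below 0.008 m), for 0.1 s.
At the end, for the whole second after the job is handed in: The jar stands upright on the plate with its axis within 8 mm of the ring's centre (foot inside the ring) and the start key, pressed after that, is up again (horizontal distance between jar_center and ring_center below 0.008 m and z of jar_center in the frame of stirrer between 0.106 and 0.112 m and angle between jar_center's own z axis and vertical below 0.05 rad and value of joint start_key below 0.001 m); the robot touches nothing.
It fails at once if the jar is lifted more than 8 mm off the plate (z of jar_center in the frame of stirrer above 0.117 m).
It fails at once if the jar is tipped by more than 11 degrees or pushed off the plate (angle between jar_center's own z axis and vertical above 0.2 rad or z of jar_center in the frame of stirrer below 0.095 m).
It fails at once if the start key is pressed while the jar stands outside the ring (value of joint start_key above 0.002 m and horizontal distance between jar_center and ring_center above 0.009 m).
It fails at once if the speed dial is turned (its pointer end moves more than 5 mm) (distance of dial_mark from where it was at the start of the episode above 0.005 m).
It fails at once if another thing on the bench is shifted by more than 15 mm or knocked over (distance of any of bottle_mid, flask_mid, beaker_mid, tipbox_mid, vial_mid, vial2_mid, timer_mid from where it was at the start of the episode above 0.015 m).
It also fails if it takes over 54 s, if anything falls off the work surface, if the arm or the gripper's body presses on something with over 40 N, if the wrist force passes 120 N, or if a joint passes its speed limit or range.

## Working session

There is one attempt and no reset: what is moved stays moved. The work goes in short steps, Python scripts to look and compute and a shell command to move; the robot and the scene stay as the last step left them, time stands still between calls to the robot, and variables do not carry over. Pictures are saved under pics/ and viewed, about 8 in all and at most 12, crops included, and the job is handed in when it is done.

```bash
mkdir -p pics
cat > h.py <<'E'
import numpy as np, cv2
from workcell import monitor, cams, order
def P(c,u,v,z=None,d=None):
    R=cv2.Rodrigues(np.array(c["rvec"],float))[0];t=np.array(c["tvec"],float).ravel()
    r=np.array([(u-c["cx"])/c["fx"],(v-c["cy"])/c["fy"],1.])
    o=-R.T@t; w=R.T@r
    if z is not None: return o+w*(z-o[2])/w[2]
    if d is None: d=c["depth"][int(round(v)),int(round(u))]
    return o+w*d
def proj(c,p):
    return cv2.projectPoints(np.array(p,float).reshape(-1,3),np.array(c["rvec"],float),np.array(c["tvec"],float),np.array([[c["fx"],0,c["cx"]],[0,c["fy"],c["cy"]],[0,0,1.]]),None)[0].reshape(-1,2)
def save(n,img,box=None,s=1):
    if box: img=img[box[1]:box[3],box[0]:box[2]]
    cv2.imwrite("pics/"+n,cv2.resize(np.ascontiguousarray(img[...,::-1]),None,fx=s,fy=s,interpolation=cv2.INTER_CUBIC))
E
python3 - <<'E'
from h import *
import pickle
C={n:cams.camera(n) for n in("top","side")}
pickle.dump(C,open("c0.pkl","wb"))
for n in C: print(n,P(C[n],256,192,0), -cv2.Rodrigues(np.array(C[n]["rvec"]))[0].T@C[n]["tvec"],C[n]["fx"])
save("a.png",np.vstack([C["top"]["img"],C["side"]["img"]]),None,.78)
save("t.png",C["top"]["img"],None,1.5);save("s.png",C["side"]["img"],None,1.5)
print(monitor.get_obs())
E
```

```text
top [0.57711061 0.02322174 0.        ] [0.49963119 0.03074009 0.85164022] 382.3730889766668
side [0.59622338 0.13689767 0.        ] [ 0.28936952 -0.72520933  0.69327225] 473.92200570522067
{'time': 0.1, 'q': array([6.61751983e+01, 5.00886975e+00, 1.00390164e+01, 9.51010510e+01,
       8.57363448e-04, 8.99995201e+01]), 'qd': array([ 0.07290817, -0.10847075,  0.0382618 ,  0.01893052,  0.04080992,
        0.00553556]), 'joint_efforts': array([-2.10813610e-04, -5.21563447e+01,  4.65654874e+01,  1.59267685e-02,
       -3.86334386e-05, -2.71504854e-05]), 'ee_pos': array([0.22208545, 0.50295529, 0.24764533]), 'tcp_rot': array([-1.79929096e+02, -8.57956613e-04,  1.56175677e+02]), 'wrist_force': array([ 0.1190211 ,  0.54755713, -0.40362881]), 'torque': array([ 0.00917717,  0.01144696, -0.02837523]), 'opening': 0.08539826101362727}
```

View pics/t.png

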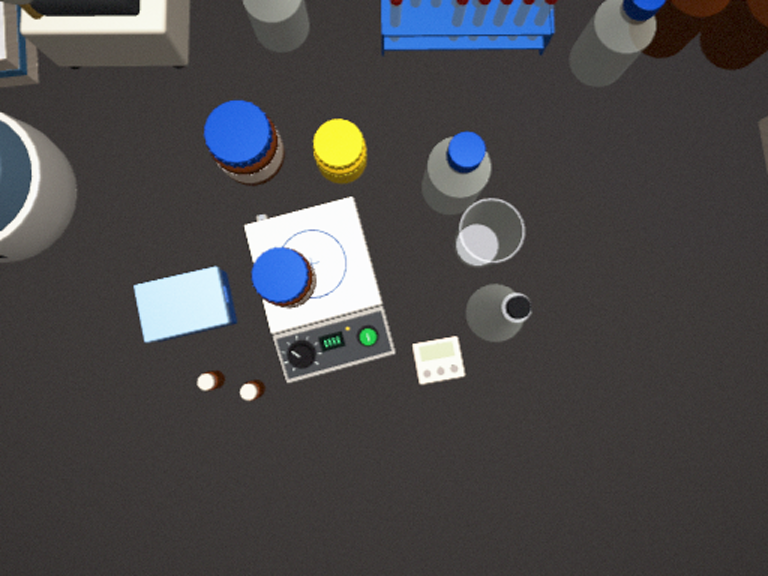

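View pics/s.png

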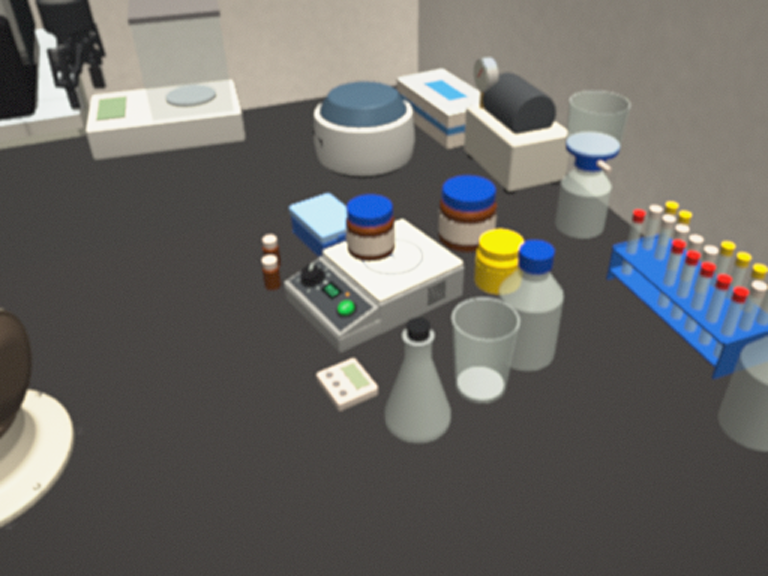

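Top view (1.5x px): jar-like candidates are a small amber jar with blue lid on the plate (282,277), a larger amber jar (240,135) and a yellow jar (340,145). By the description it is the one on the plate. The ring is at (313,264), green key (368,337), dial (301,353). Next, one close crop.

Run:
```python
from h import *
import pickle
C=pickle.load(open("c0.pkl","rb"));c=C["top"]
save("crop.png",c["img"],(150,120,290,265),4)
```

```text
(no output)
```

View pics/crop.png

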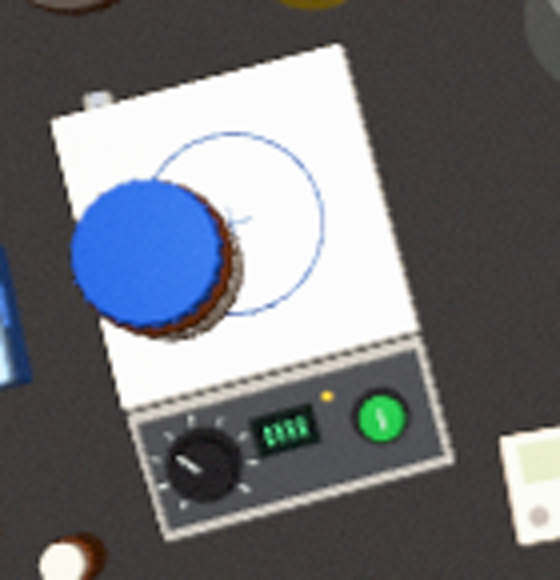

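```bash
cat > m.py <<'E'
from h import *
import pickle
C=pickle.load(open("c0.pkl","rb"));c=C["top"]
q=lambda u,v,z:P(c,150+(u-1.5)/4,120+(v-1.5)/4,z)
cs=np.array([q(*p,.07) for p in[(52,121),(342,45),(418,335),(122,410)]])
print(cs, cs.mean(0),[np.linalg.norm(cs[i]-cs[i-1]) for i in range(4)])
ring=q(235,222,.07);jar=q(146,253,.148);key=q(380,416,.058);dial=q(203,465,.067)
x=(cs[0]+cs[1]-cs[2]-cs[3])[:2];yaw=np.arctan2(x[1],x[0]);print("yaw",np.degrees(yaw))
ex=np.array([np.cos(yaw),np.sin(yaw)]);ey=np.array([-ex[1],ex[0]])
cen=cs.mean(0)[:2]
for n,p in dict(ring=ring,jar=jar,key=key,dial=dial).items(): print(n,p,"rel plate centre",(p[:2]-cen)@ex,(p[:2]-cen)@ey)
d=(ring-jar)[:2];print("push",d,np.linalg.norm(d),np.degrees(np.arctan2(d[1],d[0])))
s=C["side"]
# side check: lid and key
for n,(u,v) in dict(lid=(370,208),key=(346,308)).items(): print(n,P(s,u/1.5,v/1.5))
# side projections of estimates
for p in (ring,jar,key,(*cen,.07)): print(proj(s,p)*1.5)
bystanders=dict(tip=(180,303,.056),v1=(207,382,.052),v2=(249,392,.052),timer=(438,360,.016),flask=(518,306,.158),beaker=(491,231,.118),bottle=(466,152,.176),yellow=(340,140,.06),big=(238,132,.1))
for n,(u,v,z) in bystanders.items(): print(n,P(c,u/1.5,v/1.5,z),P(c,u/1.5,v/1.5))
E
python3 m.py
```

```text
[[0.66037166 0.21651424 0.07      ]
 [0.69920604 0.06601541 0.07      ]
 [0.54741061 0.02792687 0.07      ]
 [0.51075318 0.17884327 0.07      ]] [0.60443537 0.12232495 0.07      ] [np.float64(0.15428800723968694), np.float64(0.15542846359230328), np.float64(0.1565010802319297), np.float64(0.1553046205746023)]
yaw 14.108862319339304
ring [0.60663368 0.1216022  0.07      ] rel plate centre 0.0019558099623494456 -0.001236814381611309
jar [0.58189001 0.15365838 0.148     ] rel plate centre -0.014227272097125482 0.03588400928639461
key [0.50645983 0.04794034 0.058     ] rel plate centre -0.11315240884677245 -0.04825773604010144
dial [0.48249404 0.13797504 0.067     ] rel plate centre -0.11444794299800286 0.044903027890752484
push [ 0.02474367 -0.03205618] 0.04049503296374616 -52.33600733187958
lid [0.58043844 0.14372869 0.14941121]
key [0.50408301 0.04282179 0.05676372]
[[392.68545231 255.84323974]]
[[368.70926524 205.48661285]]
[[346.40939062 304.86923852]]
[[391.18868293 255.90968526]]
tip [0.55394965 0.30684783 0.056     ] [0.55417659 0.30800138 0.0526759 ]
v1 [0.44505496 0.26840566 0.052     ] [0.44492326 0.26897919 0.05007034]
v2 [0.4308763  0.21054911 0.052     ] [0.43053039 0.21145374 0.04797695]
timer [ 0.47042152 -0.05354409  0.016     ] [ 0.47027613 -0.05396364  0.01184043]
flask [ 0.53921863 -0.13752076  0.158     ] [ 0.53915642 -0.13725635  0.15908998]
beaker [ 0.63931389 -0.11549163  0.118     ] [ 0.66145229 -0.13866799  0.0017249 ]
bottle [ 0.72574953 -0.07647076  0.176     ] [ 0.72590948 -0.07654659  0.17552208]
yellow [0.78372158 0.08409438 0.06      ] [0.7772703  0.08288278 0.07797702]
big [0.78172158 0.21920612 0.1       ] [0.78231804 0.21960462 0.09841073]
```

```bash
python3 -m handwheel '[[0,0,0,0,0,7.1],[0,0,0,0,0,7.1],[0,0,0,0,0,7.1],[0,0,0,0,0,7.1],[-0.04,0.0064,0,0,0,0],[-0.04,0.0064,0,0,0,0],[-0.04,0.0064,0,0,0,0],[-0.04,0.0064,0,0,0,0]]' 0.18 20
python3 -m handwheel '[[-0.04,0.0064,0,0,0,0],[-0.04,0.0064,0,0,0,0],[-0.04,0.0064,0,0,0,0],[-0.04,0.0064,0,0,0,0],[-0.03,0.0064,0,0,0,0],[-0.03,0.0064,0,0,0,0],[0,0,0,0,0,0],[0,0,0,0,0,0]]'
```

```text
time: 0.77
ee_pos: [0.3411, 0.391, 0.2479]
tcp_rot: [-180.0, 0.0, 127.8]
wrist_force: [0.5, 0.9, 0.7]
opening: 0.0505
time: 1.43
ee_pos: [0.5063, 0.2408, 0.2475]
tcp_rot: [-179.9, -0.0, 127.6]
wrist_force: [0.0, -1.1, 0.3]
opening: 0.0506
```

```bash
python3 -m handwheel '[[-0.029,0.0033,0,0,0,0],[-0.029,0.0033,0,0,0,0],[0,0,0.04,0,0,0],[0,0,0.04,0,0,0],[0,0,0.02,0,0,0],[0,0,0.015,0,0,0],[0,0,0,0,0,0],[0,0,0,0,0,0]]'
cat > look.py <<'E'
from h import *
import sys
n=sys.argv[1]
s=cams.camera("side");t=cams.camera("top")
a=s["img"][100:250,180:330];b=t["img"][110:260,140:290]
save(n,np.hstack([a,b]),None,2.6)
import pickle;pickle.dump(dict(side=s,top=t),open("c1.pkl","wb"))
o=monitor.get_obs();print(o["time"],o["ee_pos"],o["tcp_rot"],o["wrist_force"])
E
python3 look.py l1.png
```

```text
time: 2.1
ee_pos: [0.5453, 0.2009, 0.1331]
tcp_rot: [-179.9, -0.0, 127.8]
wrist_force: [-0.9, -0.2, 0.8]
opening: 0.0503
2.2 [0.5464572  0.20096258 0.13492479] [1.79892966e+02 3.00749573e-02 1.27824987e+02] [ 0.35950639 -0.02039958  0.31718874]
```

View pics/l1.png

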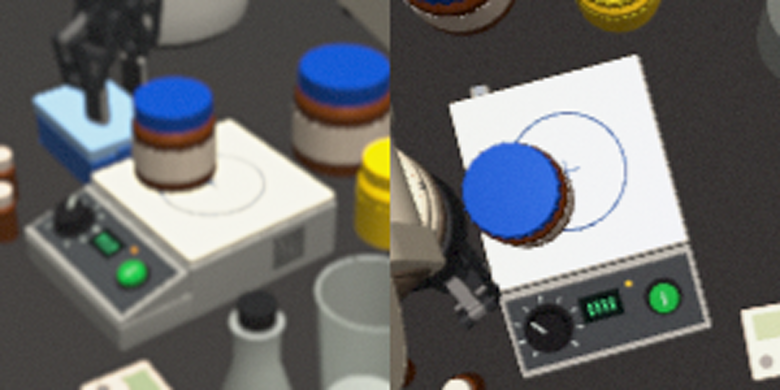

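The jar (l1 right, lid centre about (513,192)) is untouched, with the open fingers behind it on the line through the ring. Going down and pushing.

```bash
python3 -m handwheel '[[0,0,0.016,0,0,0],[0,0,0.016,0,0,0],[0,0,0,0,0,0],[-0.005,0,0,0,0,0],[-0.005,0,0,0,0,0],[-0.004,0,0,0,0,0],[-0.004,0,0,0,0,0],[-0.003,0,0,0,0,0]]'
python3 -m handwheel '[[-0.003,0,0,0,0,0],[-0.003,0,0,0,0,0],[-0.003,0,0,0,0,0],[-0.003,0,0,0,0,0],[-0.003,0,0,0,0,0],[-0.002,0,0,0,0,0],[0,0,0,0,0,0],[0,0,0,0,0,0]]'
python3 look.py l2.png
```

```text
time: 2.87
ee_pos: [0.5599, 0.1839, 0.1027]
tcp_rot: [179.9, -0.0, 127.8]
wrist_force: [-2.8, 4.5, 6.5]
opening: 0.0503
time: 3.53
ee_pos: [0.5701, 0.1704, 0.1026]
tcp_rot: [179.9, -0.0, 127.8]
wrist_force: [-2.0, 2.9, 5.5]
opening: 0.0502
3.6333 [0.57007586 0.17043733 0.1026308 ] [ 1.79884627e+02 -3.70285716e-03  1.27785492e+02] [-1.48937312  2.11796701  5.05835189]
```

View pics/l2.png

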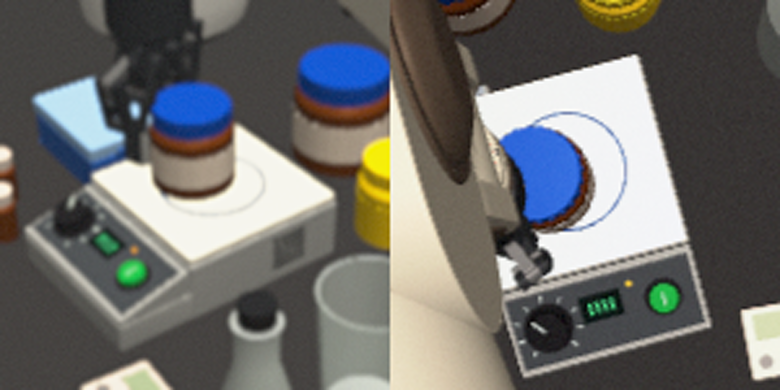

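```bash
cat > jar.py <<'E'
from h import *
import pickle
from scipy.optimize import least_squares
C=pickle.load(open("c1.pkl","rb"));C0=pickle.load(open("c0.pkl","rb"))
def lid(c,near):
    # bright blue lid pixels -> world at lid-top height via depth -> circle of known radius
    hsv=cv2.cvtColor(c["img"],cv2.COLOR_RGB2HSV)
    m=((hsv[...,0]>100)&(hsv[...,0]<125)&(hsv[...,1]>150)).astype(np.uint8)
    vs,us=np.nonzero(m); p=np.array([P(c,u,v,.148) for u,v in zip(us,vs)])
    d=np.array([P(c,u,v)[2] for u,v in zip(us,vs)])
    k=(np.linalg.norm(p[:,:2]-near,axis=1)<.06)&(d>.140); p=p[k]
    h=cv2.convexHull(p[:,:2].astype(np.float32)).reshape(-1,2)
    # robust fit of circle with radius .0345 (occluded side is inlier-free)
    r=least_squares(lambda x:np.linalg.norm(h-x,axis=1)-.0345,p[:,:2].mean(0),loss="soft_l1",f_scale=.0007)
    return r.x,np.median(d[k]),len(p)
ring=np.array([.6066,.1216])
for n in("top","side"):
    print(n,"start",lid(C0[n],np.array([.582,.152])))
    j=lid(C[n],ring-.015*np.array([.61,-.79])); print(n,"now",j,"to ring",ring-j[0],np.linalg.norm(ring-j[0]))
E
python3 -m handwheel '[[0,0,-0.003,0,0,0],[0,0,-0.003,0,0,0],[0,0,0,0,0,0],[0,0,0,0,0,0],[0,0,0,0,0,0],[0,0,0,0,0,0],[0,0,0,0,0,0],[0,0,0,0,0,0]]'
python3 jar.py; python3 -c "
from h import *
import pickle
C=pickle.load(open('c1.pkl','rb'))['top']
print(P(C,196.5,177.5,.148))"
```

```text
time: 4.3
ee_pos: [0.5697, 0.1702, 0.1074]
tcp_rot: [180.0, 0.0, 127.8]
wrist_force: [0.8, 1.0, 0.8]
opening: 0.0504
top start (array([0.58168995, 0.15380071]), np.float64(0.14654757325874196), 1062)
top now (array([0.59302837, 0.13811341]), np.float64(0.14650244887795177), 748) to ring [ 0.01357163 -0.01651341] 0.021374797602057606
side start (array([0.58031568, 0.14977116]), np.float64(0.1476282837472031), 452)
side now (array([0.59068337, 0.12854163]), np.float64(0.14770086767080015), 477) to ring [ 0.01591663 -0.00694163] 0.017364486810627508
[0.59172998 0.13452394 0.148     ]
```

```bash
python3 -m handwheel '[[-0.003,0,0,0,0,0],[-0.003,0,0,0,0,0],[-0.003,0,0,0,0,0],[-0.003,0,0,0,0,0],[-0.003,0,0,0,0,0],[-0.003,0,0,0,0,0],[-0.002,0,0,0,0,0],[0,0,0,0,0,0]]'
python3 look.py l3.png; python3 jar.py
```

```text
time: 4.97
ee_pos: [0.5821, 0.1539, 0.1073]
tcp_rot: [-180.0, 0.0, 127.7]
wrist_force: [0.4, 1.0, 1.7]
opening: 0.0508
5.0667 [0.58206373 0.15390706 0.10715717] [-1.79989703e+02  4.65344863e-02  1.27751663e+02] [0.2336492  0.49833981 0.58501216]
top start (array([0.58168995, 0.15380071]), np.float64(0.14654757325874196), 1062)
top now (array([0.60476437, 0.12140583]), np.float64(0.14656759838547706), 705) to ring [0.00183563 0.00019417] 0.0018458667419080639
side start (array([0.58031568, 0.14977116]), np.float64(0.1476282837472031), 452)
side now (array([0.60082142, 0.11085664]), np.float64(0.1475842942823386), 492) to ring [0.00577858 0.01074336] 0.012198842895428462
```

View pics/l3.png

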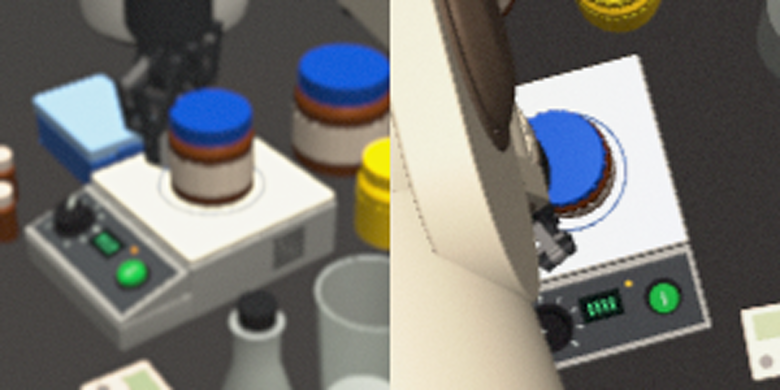

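The jar is inside the ring in both views (side ring left/right 160/264, jar 170/254). Backing off, rising, and looking without the arm in the way.

```bash
python3 -m handwheel '[[0.01,0,0,0,0,0],[0.02,0,0,0,0,0],[0.02,0,0,0,0,0],[0,0,-0.03,0,0,0],[0,0,-0.04,0,0,0],[0.04,0,-0.03,0,0,0],[0.04,0,0,0,0,0],[0.04,0,0,0,0,0]]' -1
python3 look.py l4.png; python3 jar.py
```

```text
time: 5.73
ee_pos: [0.4814, 0.2844, 0.2042]
tcp_rot: [179.8, 0.1, 127.7]
wrist_force: [0.5, 1.4, 0.2]
opening: 0.0
5.8333 [0.47872636 0.28708984 0.20273798] [ 1.79963787e+02 -2.78162551e-02  1.28033037e+02] [ 1.22401392 -0.41089102  0.23818436]
top start (array([0.58168995, 0.15380071]), np.float64(0.14654757325874196), 1062)
top now (array([0.60498534, 0.12047252]), np.float64(0.14663403187584445), 1031) to ring [0.00161466 0.00112748] 0.0019693508303073393
side start (array([0.58031568, 0.14977116]), np.float64(0.1476282837472031), 452)
side now (array([0.60278497, 0.1162208 ]), np.float64(0.14761679118091175), 479) to ring [0.00381503 0.0053792 ] 0.006594710282664663
```

View pics/l4.png

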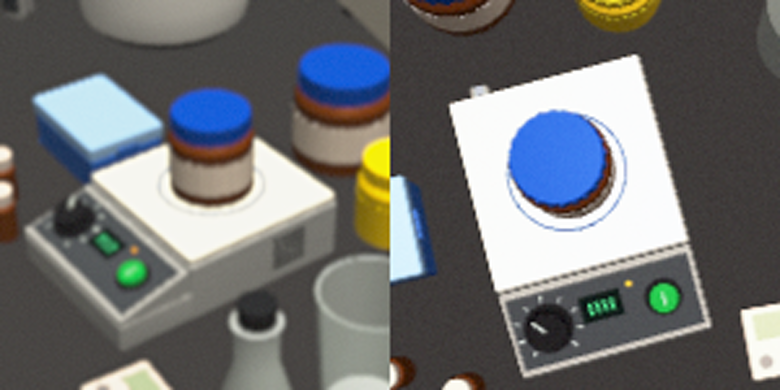

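Jar about 2 mm from the ring centre by the top view, and the side view agrees once its start bias is removed. Now over to the key.

```bash
python3 -m handwheel '[[-0.027,-0.0232,0,0,0,0],[-0.027,-0.0232,0,0,0,0],[-0.027,-0.0232,0,0,0,0],[-0.027,-0.0232,0,0,0,0],[-0.027,-0.0232,0,0,0,0],[-0.027,-0.0232,0,0,0,0],[-0.027,-0.0232,0,0,0,0],[0,0,0,0,0,0]]' -1
python3 -m handwheel '[[0,0,0,-4.85,-2.13,0],[0,0,0,-4.85,-2.13,0],[0,0,0,-4.85,-2.13,0],[0,0,0,0,0,0],[0,0,0,0,0,0],[0,0,0,0,0,0],[0,0,0,0,0,0],[0,0,0,0,0,0]]'
cat > key.py <<'E'
from h import *
from scipy.spatial.transform import Rotation as R
o=monitor.get_obs();T=R.from_euler("xyz",o["tcp_rot"],degrees=True).as_matrix()
n=np.array([-.2657,-.0668,.962]);key=np.array([.5065,.0479,.058])
print(o["ee_pos"],"tool z",T[:,2],"-n",-n,"tip->key in tool axes",T.T@(key-o["ee_pos"])-[0,0,.017],"F.n",o["wrist_force"]@n)
E
python3 key.py
```

```text
time: 6.5
ee_pos: [0.4684, 0.03, 0.2022]
tcp_rot: [-179.9, 0.1, 127.5]
wrist_force: [0.8, -0.2, -0.9]
opening: -0.0001
time: 7.17
ee_pos: [0.4698, 0.0348, 0.2022]
tcp_rot: [165.5, 6.3, 127.0]
wrist_force: [0.7, 0.3, 0.3]
opening: 0.0
[0.46984188 0.03480865 0.20218939] tool z [ 0.26372742  0.06629272 -0.96231654] -n [ 0.2657  0.0668 -0.962 ] tip->key in tool axes [ 0.00421674 -0.0002534   0.13229145] F.n 0.044218695283222365
```

Aligned with the key. Approaching to about 17 mm, then a look.

```bash
python3 -m handwheel '[[0.0042,0,0.025,0,0,0],[0,0,0.03,0,0,0],[0,0,0.03,0,0,0],[0,0,0.02,0,0,0],[0,0,0.01,0,0,0],[0,0,0,0,0,0],[0,0,0,0,0,0],[0,0,0,0,0,0]]'
python3 key.py; python3 look.py l5.png
```

```text
time: 7.83
ee_pos: [0.4979, 0.0456, 0.0928]
tcp_rot: [165.3, 6.4, 127.0]
wrist_force: [0.2, 1.1, 0.8]
opening: 0.0001
[0.49792181 0.04561863 0.09278659] tool z [ 0.26696923  0.06662628 -0.96139917] -n [ 0.2657  0.0668 -0.962 ] tip->key in tool axes [ 0.0005436  -0.00089595  0.01888591] F.n 0.6432005340918664
7.9333 [0.49793256 0.04556886 0.09295827] [165.2835809    6.39383594 126.95050241] [ 0.44689804 -0.10360895 -0.68254767]
```

View pics/l5.png

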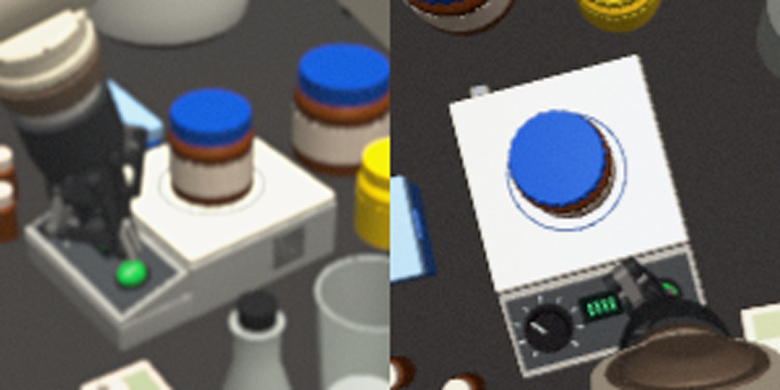

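Fingertips stand right above the key (side tip (130,255), key (131,272)). Advancing in small steps and watching the force.

```bash
python3 -m handwheel '[[0,0,0.006,0,0,0],[0,0,0.006,0,0,0],[0,0,0.004,0,0,0],[0,0,0.002,0,0,0],[0,0,0,0,0,0],[0,0,0,0,0,0],[0,0,0,0,0,0],[0,0,0,0,0,0]]'
python3 key.py
python3 -m handwheel '[[0,0,0.001,0,0,0],[0,0,0.001,0,0,0],[0,0,0.001,0,0,0],[0,0,0,0,0,0],[0,0,0,0,0,0],[0,0,0,0,0,0],[0,0,0,0,0,0],[0,0,0,0,0,0]]'
python3 key.py
```

```text
time: 8.6
ee_pos: [0.5019, 0.0467, 0.074]
tcp_rot: [165.4, 6.3, 127.0]
wrist_force: [-2.2, -0.8, 0.9]
opening: -0.0002
[0.50192848 0.0467492  0.07401744] tool z [ 0.26557231  0.06651809 -0.96179348] -n [ 0.2657  0.0668 -0.962 ] tip->key in tool axes [-5.47342748e-05  1.38523547e-04 -3.03912998e-04] F.n 1.4817649933199157
time: 9.27
ee_pos: [0.5029, 0.0469, 0.0712]
tcp_rot: [165.4, 6.3, 127.0]
wrist_force: [-1.9, -0.4, 3.6]
opening: 0.0001
[0.50285811 0.04694738 0.07116409] tool z [ 0.26586948  0.0665652  -0.96170811] -n [ 0.2657  0.0668 -0.962 ] tip->key in tool axes [ 3.13682970e-05  2.70084556e-05 -3.30830636e-03] F.n 4.031846700094433
```

```bash
python3 -m handwheel '[[0,0,0.001,0,0,0],[0,0,0.0007,0,0,0],[0,0,0,0,0,0],[0,0,0,0,0,0],[0,0,0,0,0,0],[0,0,0,0,0,0],[0,0,0,0,0,0],[0,0,0,0,0,0]]'
python3 key.py
```

```text
time: 9.93
ee_pos: [0.5032, 0.047, 0.0706]
tcp_rot: [165.4, 6.3, 127.0]
wrist_force: [-12.0, -2.6, 15.1]
opening: 0.0001
[0.50316736 0.04703238 0.07055156] tool z [ 0.26617708  0.0665547  -0.96162375] -n [ 0.2657  0.0668 -0.962 ] tip->key in tool axes [ 8.37658528e-05 -1.07778880e-04 -3.98530167e-03] F.n 17.894079192296097
```

Key bottomed (force rose 4 → 18 N over the last 0.7 mm). Releasing and retreating.

```bash
python3 -m handwheel '[[0,0,-0.005,0,0,0],[0,0,-0.01,0,0,0],[0,0,-0.03,0,0,0],[0,0,-0.04,0,0,0],[0,0,-0.04,0,0,0],[0,0,-0.04,0,0,0],[0,0,0,0,0,0],[0,0,0,0,0,0]]'
python3 -m handwheel '[[0.03,0,-0.02,0,0,0],[0.03,0,-0.02,0,0,0],[0.03,0,-0.02,0,0,0],[0.03,0,-0.02,0,0,0],[0.03,0,0,0,0,0],[0.03,0,0,0,0,0],[0,0,0,0,0,0],[0,0,0,0,0,0]]'
python3 look.py l6.png; python3 jar.py
```

```text
time: 10.6
ee_pos: [0.4601, 0.036, 0.231]
tcp_rot: [165.2, 6.5, 126.9]
wrist_force: [0.5, 0.4, -0.4]
opening: -0.0
time: 11.27
ee_pos: [0.3296, 0.175, 0.2839]
tcp_rot: [165.5, 6.3, 127.2]
wrist_force: [0.8, -0.6, -0.8]
opening: -0.0001
11.3667 [0.33069498 0.17353603 0.28430124] [165.47574325   6.32624851 127.00238143] [-0.15766631 -0.77001649  0.39095061]
top start (array([0.58168995, 0.15380071]), np.float64(0.14654757325874196), 1062)
top now (array([0.60513025, 0.12041708]), np.float64(0.14660197699311317), 1031) to ring [0.00146975 0.00118292] 0.001886659151208906
side start (array([0.58031568, 0.14977116]), np.float64(0.1476282837472031), 452)
side now (array([0.60267733, 0.11581377]), np.float64(0.1476333019886824), 483) to ring [0.00392267 0.00578623] 0.006990551338155614
```

View pics/l6.png

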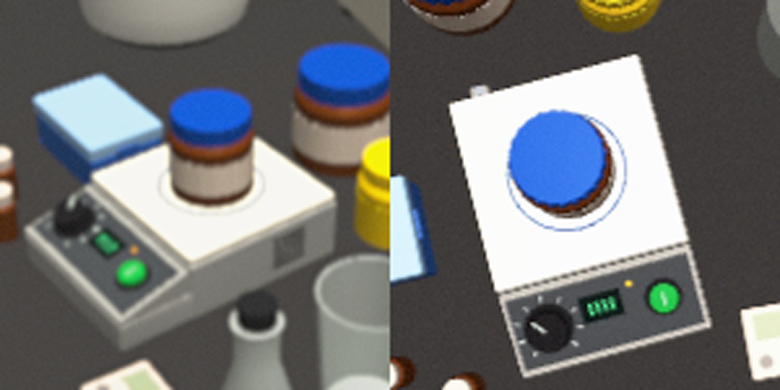

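```bash
python3 -c "
from workcell import order; print(order.job_done())"
```

```text
the job is handed in; nothing more can be done
None
```

I pushed the small amber jar about 40 mm into the printed ring with two half-open fingertips. I then pressed the green key with closed fingers along the panel normal, let it spring back, drew the arm clear and handed the job in. The robot's clock read about 11.4 s.

What the last checks showed:
- **Jar:** the top view puts its axis about 2 mm from the ring's centre, upright, with its foot inside the ring line.
- **Key:** it bottomed after about 4 mm of travel, with the force rising from 4 to 18 N. In the last pictures it looks up, but I could not read the key's travel directly.
- **Dial and bystanders:** the dial pointer looks unchanged, and nothing visible in the last crop looks moved. The crop leaves out some of the bench, so the flask, beaker, bottle and timer are only partly covered or not covered.

Two readings disagreed or stood out:
- **Side-camera fit:** it gave about 7 mm for the jar's offset, just under the 8 mm limit. The same fit was already about 4 mm off the top view before I touched the jar. With that bias removed it agrees with the top view to within about 1 mm, and in the side picture the jar sits midway between the ring's edges.
- **Upward force while pushing:** the wrist showed about 5 N upward early in the push. I raised the tool about 5 mm and it disappeared.

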